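# Free a pellet mould from a ratchet screw press

## Task

The sample-pellet mould is still clamped in the bench screw press, and the ratchet on the press's right-hand screw is still set to tighten. Throw the ratchet's direction lever over to loosen and swing the ratchet handle to and fro until the pressure foot stands a few millimetres clear of the mould; only then draw the mould by its handle towards the open front of the bed until it is right out from under the beam and the ratchet head, and leave it lying flat on the front part of the bed. Don't knock the black pot, the brown bottle or the tip box on the left.

Things in the scene. Friction and masses are not known exactly. Their poses are not given: they have to be found in the camera images.
- press: Grey two-column bench screw press, fixed. Origin on the worktop under the screw axis; x to its back, y to its left seen from its open front, z up. Columns 22 mm thick at y = -74 and +74; crossbeam x -23..23, y -95..95, z 82..110 mm, column nuts to z 125. Ratchet head on top: radius 36 mm, z 117..139, hex screw end to z 151.
- bed_front (a point): Middle of the front edge of the press's bed, 162 mm in front of the screw axis, at the bed's surface, 20 mm above the worktop. The bed is level and runs back from here under the beam; the front 100 mm are 104 mm wide. Side guides 6 mm high, inner faces 69 mm apart, start 12 mm behind this edge; a rear stop lies behind the mould. Axes as the press.
- ratchet (a joint): Angle of the ratchet handle about the screw axis: 0 = handle points to the press's front (-x), positive = counterclockwise from above. Range -1.7 to 1.9. Black grip 91 mm long, 23 wide, 22 high, 116 to 207 mm from the axis. Stays where it is left (friction 0.25 N m, under 2 N at the grip).
- selector (a joint): Direction lever's angle to the handle, about a pivot on the handle 48 mm from the screw axis, positive counterclockwise from above. End stops: -0.36 tighten (as found), +0.36 loosen. Stays where put; 1.5 N at its tab moves it. The ratchet drives towards the side the lever leans to and clicks freely the other way (18 teeth, up to 0.35 rad lost as a stroke starts).
- selector_tab (a point): In the upright tab at the lever's end, 49 mm from its pivot, outward along the handle, 157 mm above the worktop. Tab 22 mm long, 8 thick, 24 high, top at 166 mm; the lever's arm lies at 141..146 mm, the ratchet head's top at 139 mm. The point's x axis points from the tab to the lever's pivot.
- ratchet_grip (a point): Centre of the handle's black grip, 155 mm from the screw axis, 128 mm above the worktop. Its x axis points from the grip to the screw axis.
- screw (a joint): How far the screw is backed off: 0 = clamped as found, positive = counterclockwise from above = foot rises, 2.55 mm a radian. Range 0 to 4.7. The sprung foot follows the mould for its first 2 mm and leaves it at about 0.9 rad; at 1.7 rad the gap is 2 mm. Friction 0.6 N m, about 5 N at the grip; it does not turn back by itself.
- foot_face (a point): Centre of the flat underside of the pressure foot, a 46 mm steel disc. 54 mm above the worktop, on the mould's top, when clamped. It presses with about 40 N, so that the clamped mould takes over 30 N to drag.
- mould: Aluminium two-plate mould, 60 x 60 x 34 mm, 0.4 to 0.65 kg, under the foot, with a round draw handle at its front. Origin: centre of its underside. x to the rear, z up, nearly as the press.
- mould_grip (a point): Centre of the mould's black handle sleeve: 110 mm in front of the mould's centre, 23.5 mm above its underside and the bed. The sleeve is 16 mm thick and runs 35 mm to either side of this point along the mould's x. Reached from above once the ratchet handle, which may hang over it, is 1.25 rad or more to a side.
- tin: Black round pot, 53 mm wide, 30 mm high, to the left in front of the press. Origin: centre of its underside.
- brown_bottle: Brown reagent bottle, 66 mm wide, 165 mm high, to the left of the press. Origin: centre of its underside.
- tip_rack: Pipette-tip box, 99 x 130 x 74 mm, left of the brown bottle. Origin: centre of its underside.
There are look-alikes about, which are no part of the job. There is more than one size of the mould; the job needs the larger.

How it is judged:
By the outcome, as a careful person would: the job done as asked, in the order asked, and still so for the second after the job is handed in, with the robot touching nothing.
It also fails if it takes over 72 s, if anything falls off the work surface, if the arm or the gripper's body presses on something with over 40 N, if the wrist force passes 120 N, or if a joint passes its speed limit or range.

## Robot

A 6-joint arm with a two-finger parallel gripper is mounted at the origin on a cart in front of the work surface, level with it; the furniture and walls round the work are solid. World frame = base frame: x ahead of the robot, y to its left, z up, the work surface at z = 0. Lengths are in m, angles in degrees, forces in N, time in s.
With the tool pointing down it reaches from about 0.375 to 0.9 m from the base axis. Payload 3.1 kg.
Tool frame: the origin (TCP) lies on the centre line of the jaws, within the pads' length; the fingertips stand 17 mm ahead of it and the grasp point (between the pads) lies 2 mm behind it; z points along the fingers, y is the line along which they close (so a half turn about z gives the same grasp; the last joint's range is limited). The gripper opens to 87 mm and grips with 3 to 60 N. Pads are 19 mm wide; open, the fingers measure 117 mm over their backs; the gripper's body (75 mm by 190 mm) begins 51 mm behind the grasp point.
Start: joints at [55.72, 30.224, 82.088, -0, 67.689, -10.227], TCP at [0.255, 0.571, 0.24] pointing down, gripper open.
Joint ranges: [-176.69, 176.69], [-43.24, 126.21], [12.49, 139.97], [-82, 262], [0, 151.66], [-163.58, 163.58]. Speed limits (degrees/s): [159.86, 159.86, 180, 180, 180, 180].

## Interface

Orientations are given as a 3x3 rotation matrix whose columns are the frame's x, y, z axes.
In Python, from rig import bot, imaging, finder gives the robot as it stands. The module is installed in compiled form; this text tells all that it offers.
- The arm moves only by the tool play_rows, never from a script. Its argument "motion" is a list that holds one entry, the list of rows, each a list of 6 numbers: the shift along the tool's x, y, z in m, then the turn, a rotation vector about the tool's x, y, z in degrees. In form: [[[dx, dy, dz, wx, wy, wz], ...]]. A call has 1 to 8 rows; each row is the pose to reach, as a shift and turn from the pose commanded when the call began, along the tool's axes at that moment; what a row does not reach only later rows make up. A row lasts 1/12 s, in which the tool goes at most 41.7 mm and 7.16 degrees, less where a joint would pass 70% of its speed; a pose out of reach is approached as far as the arm can. A call with a gripper value outside its range is refused whole. "fingers" is the finger opening in m, from 0 to 0.087, set as the call begins (left out, the last holds). The fingers move at their own pace and stop on an object; the grip force is fixed at half the most. Time passes only in rows, so rows that repeat a pose let the fingers close. It gives the time, the measured TCP pose, the force, the opening and the grip force at its end, in the units of the state.
- bot.read_state(): the state, without advancing time (a new reading comes with each control period).
- imaging.capture(name): name is "scene" or "top" or "wrist"; returns a dict with "frame" (480x640x3 uint8, red, green, blue), "camera_matrix" (3x3 intrinsics, pixels), "R" (3x3) and "t" (3): a world point X has camera coordinates R X + t. Camera axes: x right, y down, z forward; pixel columns grow to the right and rows downward; lengths in m; the calibration is good to about 2 mm. A picture is of the moment at which its call begins. There is no depth.
- bot.hand_in(): hands the job in; it is judged then, once.
Trained networks look in the newest picture that a camera, given by its name, has taken for a name from the list of things; names that differ only in an ending like _2 or _b are one class to them, and where a whole thing is asked for, a point or a joint stands for the part that bears it (a point fixed in the world has none). Each returns a list of dicts, best first, with "confidence" (0 to 1); they miss things now and then, are a little off and sometimes report something else, mostly with a low value. They report only what shows in the picture. A call takes as long as a camera call. They do not tell look-alikes from the thing itself.
- finder.recognise(camera, name): "at" ([x, y, z] in m, in world coordinates, good to about 4 mm: the middle of the surface that is visible of it).
- finder.outline_of(camera, name): "pixels" (480x640 bool, what is visible of it).
The state is a dict: "time_s": time; "joint_positions": joint angles; "qvel": joint speeds; "tau": joint torques, N m; "position": TCP position; "tcp_rot": TCP orientation; "force": force on the tool from outside, world axes, zero at the start; "moment": the same for the moment, N m; "opening": opening from 0.0 (shut) to 1.0 (fully open); "grasp_force": force on a finger pad.
Only numpy, scipy, OpenCV 4.12 (cv2) and the standard library are available. Lean on these libraries where they do the work, as an engineer would, in place of code of your own. Each camera call takes 0.05 s, during which the arm holds its last target. There are 200 camera calls.

## Working session

There is one attempt and no reset: what is moved stays moved. The work goes in short steps, Python scripts to look and compute and a tool call to move; the robot and the scene stay as the last step left them, time stands still between calls to the robot, and variables do not carry over. Pictures are saved under pics/ and viewed, at most 10 in all, crops included, and the job is handed in when it is done.

Besides the shell and the picture viewer there is one more tool, called after "Request:" as name([rows], argument=value, ...), one row to a line, values as JSON. play_rows: Moves the arm, as the interface text tells. Its arguments: {"type":"object","properties":{"motion":{"type":"array"},"fingers":{"type":"number"}},"required":["motion"]}

```bash
mkdir -p pics; python3 - <<'E'
from rig import bot, imaging, finder
import cv2, numpy as np
s=bot.read_state(); print(s['time_s'],s['position'],np.round(s['tcp_rot'],3).tolist(),s['opening'])
for c in ['scene','top']:
    d=imaging.capture(c); cv2.imwrite(f'pics/{c}0.png',d['frame'][:,:,::-1])
    print(c,d['camera_matrix'].tolist(),np.round(d['R'],4).tolist(),np.round(d['t'],4).tolist())
    for n in ['press','ratchet','ratchet_grip','selector','selector_tab','mould','mould_grip','bed_front','foot_face','tin','brown_bottle','tip_rack']:
        try: print(n,[(np.round(r['at'],3).tolist(),round(r['confidence'],2)) for r in finder.recognise(c,n)[:4]])
        except Exception as e: print(n,e)
E
```

```text
0.0 [0.25429079 0.57013859 0.23855276] [[-0.913, 0.408, -0.001], [0.408, 0.913, -0.002], [0.0, -0.002, -1.0]] 1.0003056810086417
scene [[623.1888266854692, 0.0, 325.3923188817825], [0.0, 623.1888266854692, 240.3250757938961], [0.0, 0.0, 1.0]] [[0.9958, -0.0901, -0.0151], [-0.0635, -0.5631, -0.8239], [0.0658, 0.8214, -0.5665]] [-0.5617, 0.1903, 1.0594]
press [([0.614, -0.19, 0.027], 0.57)]
ratchet [([0.597, -0.188, 0.139], 0.79)]
ratchet_grip [([0.594, -0.183, 0.139], 0.81)]
selector [([0.571, -0.169, 0.145], 0.77)]
selector_tab [([0.574, -0.166, 0.149], 0.96)]
mould [([0.47, 0.023, 0.019], 0.94), ([0.599, -0.165, 0.05], 0.56)]
mould_grip [([0.598, -0.163, 0.049], 0.69), ([0.469, 0.02, 0.018], 0.62), ([0.577, -0.164, 0.148], 0.2)]
bed_front [([0.615, -0.193, 0.029], 0.93)]
foot_face [([0.644, -0.009, 0.03], 0.37)]
tin [([0.599, 0.159, 0.091], 0.68), ([0.651, -0.011, 0.028], 0.57)]
brown_bottle [([0.602, 0.156, 0.092], 0.55)]
tip_rack [([0.564, 0.319, 0.072], 0.7)]
top [[560.9252748917547, 0.0, 316.1471158912831], [0.0, 560.9252748917547, 237.50927478829206], [0.0, 0.0, 1.0]] [[-0.4093, -0.9124, -0.0016], [-0.84, 0.3775, -0.3897], [0.3562, -0.1581, -0.9209]] [0.2985, 0.4889, 1.0603]
press [([0.614, -0.162, 0.028], 0.66), ([0.579, 0.324, 0.073], 0.57)]
ratchet [([0.601, -0.173, 0.137], 0.6)]
ratchet_grip [([0.599, -0.17, 0.14], 0.7), ([0.612, -0.15, 0.051], 0.69), ([0.612, -0.158, 0.027], 0.57)]
selector [([0.583, -0.168, 0.142], 0.73)]
selector_tab [([0.583, -0.172, 0.149], 0.59), ([0.577, 0.325, 0.076], 0.16)]
mould [([0.611, -0.157, 0.045], 0.8), ([0.468, 0.032, 0.026], 0.75), ([0.604, -0.173, 0.136], 0.17)]
mould_grip [([0.611, -0.153, 0.047], 0.94), ([0.469, 0.032, 0.024], 0.81)]
bed_front [([0.61, -0.159, 0.03], 0.91)]
foot_face [([0.64, -0.168, 0.065], 0.35)]
tin [([0.642, -0.007, 0.027], 0.78)]
brown_bottle [([0.578, 0.183, 0.127], 0.76)]
tip_rack [([0.578, 0.325, 0.073], 0.88)]
```

View pics/scene0.png

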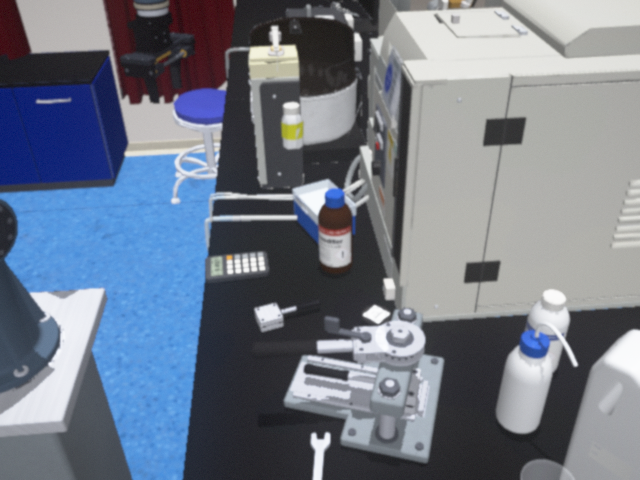

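View pics/top0.png

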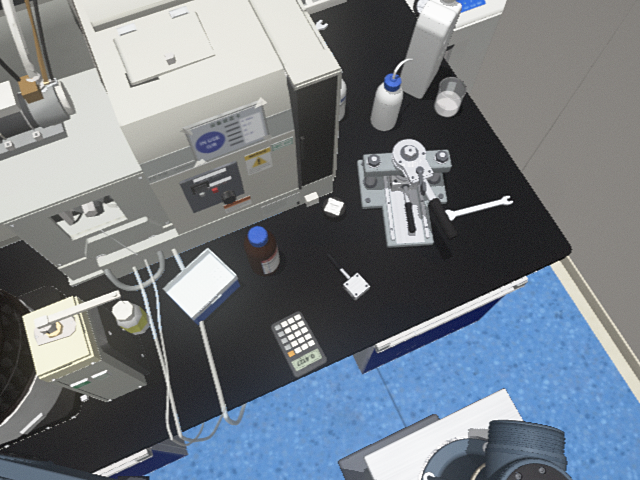

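The scene picture shows the press at (390,380), its front facing the robot and its handle pointing left from the head at (400,338). The grip is at (285,348) and the tab at (333,324). The small look-alike mould is at (268,316). In the top picture the screw is at (410,150), the nuts at (374,160) and (447,157), and the handle runs to (445,220), swung to the press's right.

```bash
cat > h.py <<'E'
import numpy as np, cv2
from rig import bot, imaging, finder
def ray(d,u,v,z):
    K,R,t=(np.array(d[k]) for k in ('camera_matrix','R','t'))
    r=R.T@np.linalg.inv(K)@[u,v,1]; c=-R.T@t
    return c+r*(z-c[2])/r[2]
def crop(d,name,u0,u1,v0,v1,f):
    cv2.imwrite(f'pics/{name}.png',cv2.resize(d['frame'][v0:v1,u0:u1,::-1],None,fx=f,fy=f,interpolation=cv2.INTER_CUBIC))
E
python3 - <<'E'
from h import *
S=imaging.capture('scene');T=imaging.capture('top')
a=cv2.convertScaleAbs(S['frame'][240:440,240:460,::-1],alpha=1.6,beta=30)
b=cv2.convertScaleAbs(T['frame'][120:270,300:520,::-1],alpha=1.6,beta=30)
a=cv2.resize(a,None,fx=2,fy=2,interpolation=2)[:, :]; b=cv2.resize(b,None,fx=3.6,fy=3.6,interpolation=2)
cv2.imwrite('pics/s1.png',cv2.resize(a,None,fx=1.45,fy=1.45)); cv2.imwrite('pics/t1.png',b)
print(b.shape)
for n,z,ps,pt in [('hex',.151,(400,338),(410,150)),('nutR',.125,(390,382),(447,157)),('nutL',.125,(407,315),(374,160)),('tab',.166,(333,321),(427,175)),('gripend',.128,(254,349),(450,237))]:
    print(n,np.round(ray(S,*ps,z),4),np.round(ray(T,*pt,z),4))
E
```

```text
(540, 792, 3)
hex [ 0.6517 -0.1949  0.151 ] [ 0.6499 -0.1813  0.151 ]
nutR [ 0.6293 -0.2492  0.125 ] [ 0.6145 -0.2567  0.125 ]
nutL [ 0.678  -0.1203  0.125 ] [ 0.6722 -0.1104  0.125 ]
tab [ 0.5621 -0.1672  0.166 ] [ 0.5761 -0.1786  0.166 ]
gripend [ 0.4497 -0.1713  0.128 ] [ 0.4479 -0.1691  0.128 ]
```

View pics/s1.png

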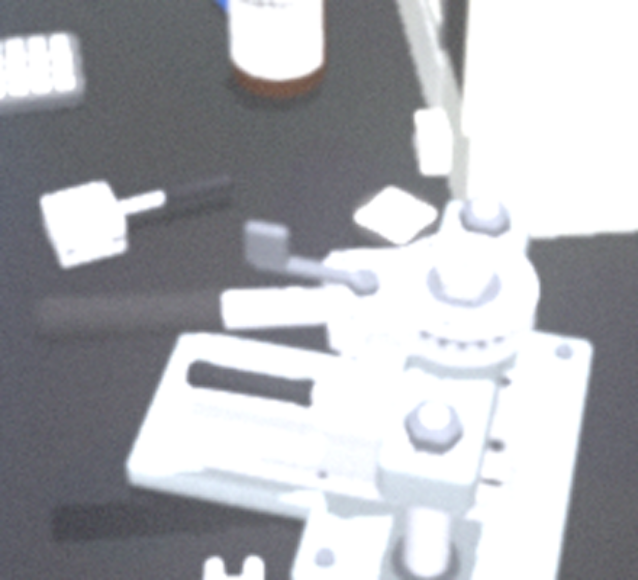

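View pics/t1.png

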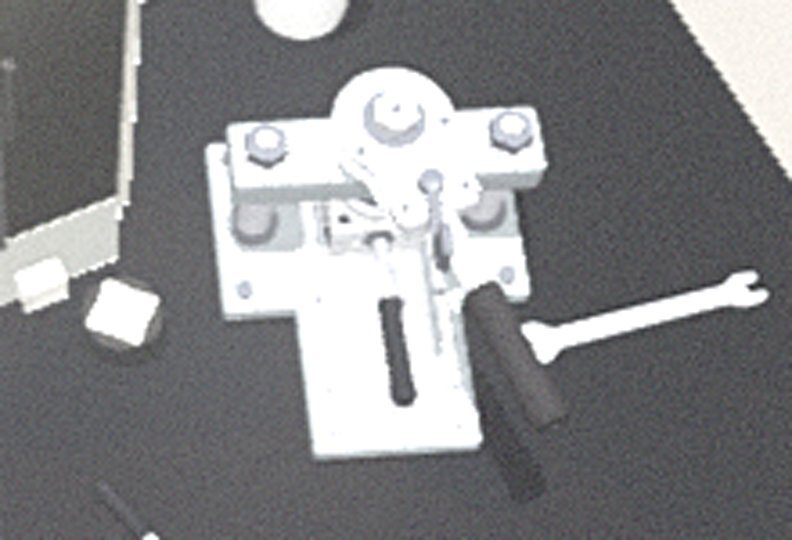

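The scene crop shows the handle grip from (40,315) to (220,310), the tab at (266,245), and the nuts at (485,210) and (433,418). The top crop shows the bed's front corners at (315,457) and (480,446), the mould sleeve from (392,300) to (403,400), and the grip's far end at (545,418). The pot has a white label on top and sits at (123,313). I'll fit the press pose and joint angles to these points.

```bash
cat > fit.py <<'E'
from h import *
from scipy.optimize import least_squares
S=imaging.capture('scene');T=imaging.capture('top')
s=lambda u,v:(S,240+u/2.9,240+v/2.9); t=lambda u,v:(T,300+u/3.6,120+v/3.6)
P=[((0,0,.151),s(467,270)),((0,0,.151),t(399,106)),((0,.074,.125),s(487,212)),((0,-.074,.125),s(434,416)),
((0,.074,.125),t(267,140)),((0,-.074,.125),t(513,127)),((-.162,.052,.02),t(315,455)),((-.162,-.052,.02),t(480,445)),((-.162,.052,.02),s(182,336)),((-.162,-.052,.02),s(131,466))]
def proj(d,X):
    p=np.array(d['camera_matrix'])@(np.array(d['R'])@X+np.array(d['t'])); return p[:2]/p[2]
def w(q,p):
    c,n=np.cos(q[2]),np.sin(q[2]); return np.array([q[0]+c*p[0]-n*p[1],q[1]+n*p[0]+c*p[1],p[2]])
def res(q): return np.concatenate([proj(c[0],w(q,p))-c[1:] for p,c in P])
r=least_squares(res,[.65,-.18,0],x_scale=[.1,.1,.3],loss='soft_l1'); q=r.x
print('press',q[:2].round(4),np.degrees(q[2]).round(2)); print(res(q).reshape(-1,2).round(1).tolist())
def hand(a,l,r,z): 
    return (-r*np.cos(a),-r*np.sin(a),z)
def tab(a,b,z,l=.049): return (-.048*np.cos(a)-l*np.cos(a+b),-.048*np.sin(a)-l*np.sin(a+b),z)
G=[(.116,.128,s(220,308)),(.207,.128,s(42,318)),(.116,.128,t(484,293)),(.207,.128,t(546,415))]
for R,z,c in G:
    X=ray(c[0],c[1],c[2],z)[:2]-q[:2]; print('grip',np.linalg.norm(X).round(4),(np.degrees(np.arctan2(-X[1],-X[0])-q[2])).round(1))
for z,c in [(.166,s(268,224)),(.166,t(440,232)),(.157,s(266,245)),(.157,t(443,246))]:
    X=ray(c[0],c[1],c[2],z)[:2]; print('tab',X.round(4),np.linalg.norm(X-q[:2]).round(4))
for a,b in [(-20,-21),(0,-21),(20,-21),(30,-21)]:
    print(a,'tab s',proj(S,w(q,tab(np.radians(a),np.radians(b),.166))).round(1),'t',proj(T,w(q,tab(np.radians(a),np.radians(b),.166))).round(1))
for c in [t(392,303),t(403,400)]: print('sleeve',ray(c[0],c[1],c[2],.0515).round(4))
c=t(123,310);print('tin',ray(c[0],c[1],c[2],.03).round(4))
print('q',q.tolist())
E
python3 fit.py
```

```text
press [ 0.6536 -0.1838] -20.66
[[-1.2, -0.8], [-0.6, -1.2], [-0.6, -0.7], [-0.5, 0.9], [-0.0, -2.3], [0.0, -2.4], [-0.4, -2.3], [0.5, -2.2], [0.1, -2.5], [-2.8, 0.6]]
grip 0.1172 16.3
grip 0.2035 17.5
grip 0.1227 18.6
grip 0.204 17.9
tab [ 0.562  -0.1594] 0.0948
tab [ 0.5609 -0.1594] 0.0958
tab [ 0.5605 -0.1642] 0.0951
tab [ 0.556  -0.1604] 0.1003
-20 tab s [350.6 293.1] t [392.7 180.3]
0 tab s [337.6 305.1] t [408.6 184.5]
20 tab s [331.4 320.1] t [424.9 183.8]
30 tab s [331.3 328.3] t [432.6 181.5]
sleeve [ 0.5758 -0.1564  0.0515]
sleeve [ 0.5154 -0.1319  0.0515]
tin [ 0.6487 -0.0084  0.03  ]
q [0.6535779665251976, -0.18378219800684087, -0.360498043953708]
```

```bash
cat >> h.py <<'E'
Q=(0.6536,-0.1838,np.radians(-20.66))
from scipy.spatial.transform import Rotation as Ro
def plan(x,y,z,yaw,pos=None,rot=None):
    """row (tool frame) from current pose to tool-down pose, tool x at yaw deg"""
    s=bot.read_state(); p=np.array(s['position']) if pos is None else pos; R=np.array(s['tcp_rot']) if rot is None else rot
    c,n=np.cos(np.radians(yaw)),np.sin(np.radians(yaw)); G=np.array([[c,n,0],[n,-c,0],[0,0,-1]])
    d=R.T@(np.array([x,y,z])-p); r=Ro.from_matrix(R.T@G).as_rotvec(degrees=True)
    print('row',d.round(4).tolist(),r.round(2).tolist()); return d,r
def st():
    s=bot.read_state(); R=np.array(s['tcp_rot']); 
    print('t',round(s['time_s'],2),'p',np.round(s['position'],4),'yaw',np.degrees(np.arctan2(R[1,0],R[0,0])).round(1),'F',np.round(s['force'],1),'op',round(s['opening'],3),'gf',s['grasp_force'],'q',np.round(s['joint_positions'],1))
E
python3 - <<'E'
from h import *
plan(.572,-.1355,.24,-3)
T=imaging.capture('top')
for u,v,z in [(449,97,.06),(385,103,.08),(387,82,.15),(258,235,.165),(430,40,.1),(570,250,0)]: print(u,v,ray(T,u,v,z).round(3))
E
```

```text
row [-0.5776, -0.5156, -0.0004] [0.0, 0.0, 158.95]
449 97 [ 0.787 -0.375  0.06 ]
385 103 [ 0.822 -0.218  0.08 ]
387 82 [ 0.828 -0.218  0.15 ]
258 235 [0.594 0.184 0.165]
430 40 [ 0.93  -0.393  0.1  ]
570 250 [ 0.346 -0.451  0.   ]
```

Request:
play_rows([
  [[-0.024, -0.0215, 0, 0, 0, 6.6], [-0.048, -0.043, 0, 0, 0, 13.2], [-0.072, -0.0645, 0, 0, 0, 19.9], [-0.096, -0.086, 0, 0, 0, 26.5], [-0.12, -0.1075, 0, 0, 0, 33.1], [-0.144, -0.129, 0, 0, 0, 39.7], [-0.168, -0.15, 0, 0, 0, 46.4], [-0.1925, -0.172, 0, 0, 0, 53]],
], fingers=0)

```text
time_s: 2.22
position: [0.3609, 0.334, 0.2398]
tcp_rot: [[-0.219, 0.976, 0.001], [0.976, 0.219, 0.0], [0.0, 0.001, -1.0]]
force: [0.6, 0.7, -1.0]
opening: 0.477
grasp_force: 0.0
```

Request:
play_rows([
  [[-0.032, 0.006, 0, 0, 0, 6.6], [-0.063, 0.0125, 0, 0, 0, 13.2], [-0.095, 0.019, 0, 0, 0, 19.9], [-0.127, 0.025, 0, 0, 0, 26.5], [-0.158, 0.0315, 0, 0, 0, 33.1], [-0.19, 0.038, 0, 0, 0, 39.7], [-0.222, 0.044, 0, 0, 0, 46.4], [-0.2533, 0.05, 0, 0, 0, 53]],
])

```text
time_s: 2.88
position: [0.4665, 0.0979, 0.2398]
tcp_rot: [[0.648, 0.762, 0.001], [0.762, -0.648, -0.0], [0.0, 0.001, -1.0]]
force: [0.7, 0.5, -0.4]
opening: 0.011
grasp_force: 0.0
```

Request:
play_rows([
  [[-0.014, 0.029, 0, 0, 0, 6.6], [-0.028, 0.058, 0, 0, 0, 13.2], [-0.042, 0.087, 0, 0, 0, 19.9], [-0.056, 0.116, 0, 0, 0, 26.5], [-0.07, 0.145, 0, 0, 0, 33.1], [-0.084, 0.1745, 0, 0, 0, 39.7], [-0.098, 0.2036, 0, 0, 0, 46.4], [-0.1123, 0.2327, 0, 0, 0, 53]],
])

```text
time_s: 3.55
position: [0.5722, -0.1378, 0.2397]
tcp_rot: [[0.998, -0.059, 0.0], [-0.059, -0.998, 0.0], [0.0, -0.0, -1.0]]
force: [1.0, 0.2, -0.3]
opening: 0.007
grasp_force: 0.0
```

```bash
python3 - <<'E'
from h import *
st(); plan(.572,-.1355,.167,-3)
E
```

```text
t 3.55 p [ 0.5722 -0.1378  0.2397] yaw -3.4 F [ 1.   0.2 -0.3] op 0.007 gf 0.0 q [-24.4  27.4  87.5   0.   65.1  69. ]
row [-0.0004, -0.0022, 0.0727] [-0.0, -0.01, -0.4]
```

Request:
play_rows([
  [[0, -0.002, 0.025, 0, 0, 0], [0, -0.002, 0.05, 0, 0, 0], [0, -0.002, 0.068, 0, 0, 0], [0, -0.002, 0.0725, 0, 0, 0], [0, -0.002, 0.0725, 0, 0, 0]],
])

```text
time_s: 3.97
position: [0.5709, -0.1338, 0.1656]
tcp_rot: [[0.999, -0.053, -0.003], [-0.053, -0.999, 0.001], [-0.003, -0.001, -1.0]]
force: [-0.7, 0.1, 0.4]
opening: 0.004
grasp_force: 0.0
```

Request:
play_rows([
  [[-0.001, 0.004, 0, 0, 0, 0], [-0.003, 0.01, 0, 0, 0, 0], [-0.005, 0.017, 0, 0, 0, 0], [-0.0075, 0.025, 0, 0, 0, 0], [-0.01, 0.033, 0, 0, 0, 0], [-0.0125, 0.041, 0, 0, 0, 0], [-0.015, 0.0485, 0, 0, 0, 0], [-0.0155, 0.0525, 0, 0, 0, 0]],
])

```text
time_s: 4.63
position: [0.5527, -0.1865, 0.1671]
tcp_rot: [[0.999, -0.054, -0.001], [-0.054, -0.999, 0.001], [-0.001, -0.001, -1.0]]
force: [1.5, 3.5, 0.5]
opening: 0.004
grasp_force: 1.3
```

```bash
python3 - <<'E'
from h import *
st()
T=imaging.capture('top');S=imaging.capture('scene')
a=cv2.resize(S['frame'][280:400,240:440,::-1],(800,480),interpolation=2)
cv2.imwrite('pics/p2.png',a)
E
```

```text
t 4.63 p [ 0.5527 -0.1865  0.1671] yaw -3.1 F [1.5 3.5 0.5] op 0.004 gf 1.257928215782158 q [-29.6  32.3  92.1   0.   55.6  63.5]
```

View pics/p2.png

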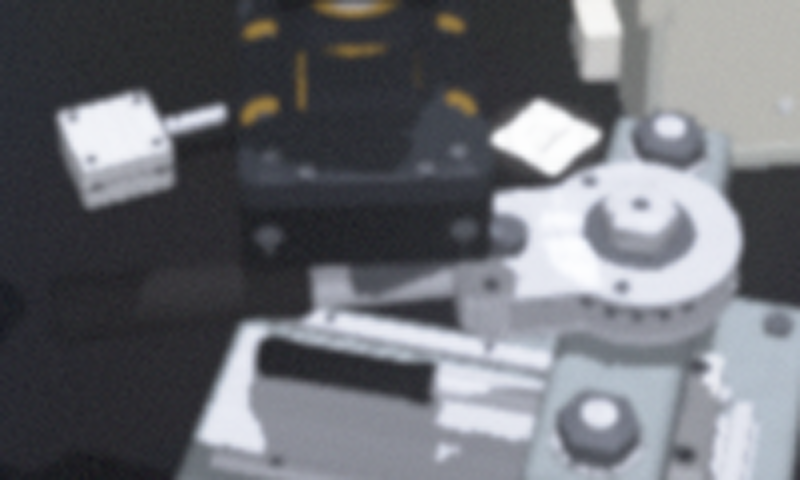

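The gripper hides the tab behind (360,200), and the push force of 3.5 N suggests the lever is at its stop. I'll retreat and check.

Request:
play_rows([
  [[0, -0.01, 0, 0, 0, 0], [0, -0.012, -0.03, 0, 0, 0], [0, -0.02, -0.06, 0, 0, 0], [-0.02, -0.05, -0.09, 0, 0, 0], [-0.04, -0.08, -0.1, 0, 0, 0], [-0.06, -0.1, -0.1, 0, 0, 0]],
], fingers=0.06)

```text
time_s: 5.23
position: [0.4997, -0.0808, 0.2701]
tcp_rot: [[0.999, -0.052, 0.006], [-0.052, -0.999, -0.002], [0.006, 0.002, -1.0]]
force: [0.5, 0.4, -0.8]
opening: 0.376
grasp_force: 0.0
```

```bash
python3 - <<'E'
from h import *
st()
T=imaging.capture('top');S=imaging.capture('scene')
for c in ('top','scene'):
  for n in ('selector_tab','ratchet_grip'): print(c,n,[(np.round(r['at'],3).tolist(),round(r['confidence'],2)) for r in finder.recognise(c,n)[:3]])
a=cv2.convertScaleAbs(S['frame'][280:400,240:440,::-1],alpha=1.6,beta=30)
b=cv2.convertScaleAbs(T['frame'][120:240,340:540,::-1],alpha=1.6,beta=30)
cv2.imwrite('pics/p3.png',cv2.resize(np.vstack([a,b]),(500,600),interpolation=2))
E
```

```text
t 5.23 p [ 0.4997 -0.0808  0.2701] yaw -3.0 F [ 0.5  0.4 -0.8] op 0.376 gf 0.0 q [-21.9  18.7  97.    0.   64.   71.1]
top selector_tab [([0.641, -0.007, 0.028], 0.56)]
top ratchet_grip []
scene selector_tab []
scene ratchet_grip [([0.602, -0.194, 0.136], 0.75)]
```

View pics/p3.png

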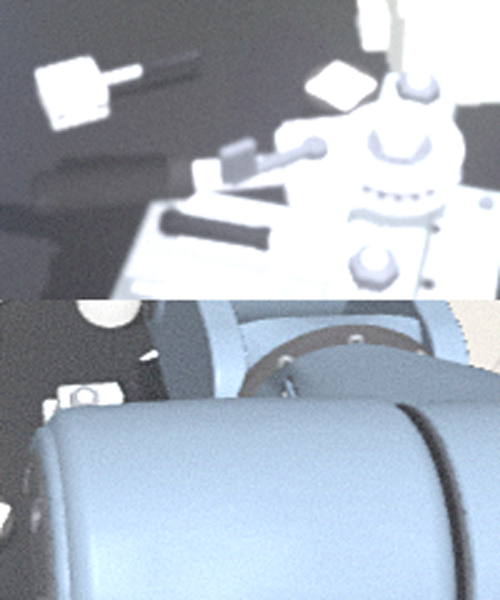

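The lever now leans to the other side: the tab is at (240,158) in the crop and the pivot at (313,147). The grip runs from (35,185) to (168,175). The arm hides the press in the top view.

```bash
python3 - <<'E'
from h import *
S=imaging.capture('scene'); q=Q
for u,v,z in [(37,184,.128),(168,174,.128)]:
    X=ray(S,240+u/2.5,280+v/2.5,z)[:2]-q[:2]; print(np.linalg.norm(X),np.degrees(np.arctan2(-X[1],-X[0])-q[2]))
X=ray(S,240+240/2.5,280+160/2.5,.157)[:2]; 
for a in (15,18,20,22):
    pv=np.array(q[:2])-.048*np.array([np.cos(q[2]+np.radians(a)),np.sin(q[2]+np.radians(a))]); d=pv-X
    print(a,'b',np.degrees(np.arctan2(d[1],d[0])-q[2])-a,np.linalg.norm(d))
for a in (18,20,22):
    g=np.array(q[:2])-.165*np.array([np.cos(q[2]+np.radians(a)),np.sin(q[2]+np.radians(a))]); print(a,g)
a=20.5; g=np.array(q[:2])-.163*np.array([np.cos(q[2]+np.radians(a)),np.sin(q[2]+np.radians(a))]); print(g); plan(*g,.2,a-20.66); plan(*g,.126,a-20.66)
E
```

```text
0.202729965106358 19.72734218696553
0.12956293444574785 19.148487558741788
15 b 34.99915675470511 0.04983154462126612
18 b 29.522259558901062 0.048489867670526855
20 b 25.754219059074316 0.04771256383641926
22 b 21.900527136812244 0.04703563067029453
18 [ 0.48877778 -0.1761425 ]
20 [ 0.48861095 -0.18189938]
22 [ 0.48864512 -0.18765857]
[ 0.49060064 -0.18334482]
row [-0.0038, 0.1003, 0.0669] [0.03, -0.02, -2.91]
row [-0.0038, 0.1002, 0.1409] [0.03, -0.02, -2.91]
```

Request:
play_rows([
  [[-0.001, 0.03, 0.01, 0, 0, -1], [-0.002, 0.065, 0.03, 0, 0, -2], [-0.004, 0.095, 0.05, 0, 0, -2.9], [-0.004, 0.1, 0.08, 0, 0, -2.9], [-0.004, 0.1, 0.11, 0, 0, -2.9], [-0.004, 0.1, 0.135, 0, 0, -2.9], [-0.004, 0.1, 0.141, 0, 0, -2.9], [-0.004, 0.1, 0.141, 0, 0, -2.9]],
])

```text
time_s: 6.25
position: [0.4886, -0.1825, 0.1237]
tcp_rot: [[1.0, -0.004, -0.004], [-0.004, -1.0, 0.003], [-0.004, -0.003, -1.0]]
force: [-0.1, 0.4, 0.6]
opening: 0.688
grasp_force: 0.0
```

Request:
play_rows([
  [[0, 0, 0, 0, 0, 0], [0, 0, 0, 0, 0, 0], [0, 0, 0, 0, 0, 0], [0, 0, 0, 0, 0, 0], [0, 0, 0, 0, 0, 0], [0, 0, 0, 0, 0, 0]],
], fingers=0.015)

```text
time_s: 6.75
position: [0.4901, -0.1829, 0.127]
tcp_rot: [[1.0, -0.002, 0.002], [-0.002, -1.0, -0.002], [0.002, 0.002, -1.0]]
force: [-0.6, -2.2, 2.0]
opening: 0.32
grasp_force: 0.9
```

```bash
cat > arc.py <<'E'
from h import *
import sys
st(); s=bot.read_state(); R=np.array(s['tcp_rot']); p=np.array(s['position'])
C=R.T@(np.array([Q[0],Q[1],p[2]])-p); print('axis in tool',C.round(4))
d=np.array(Q[:2])-p[:2]; print('r',np.linalg.norm(d).round(4),'handle angle',np.degrees(np.arctan2(d[1],d[0])-Q[2]).round(1))
for w in (-6.5,6.5):
    rows=[]
    for k in range(1,9):
        f=np.radians(w*k); c,n=np.cos(f),np.sin(f); M=np.array([[c,-n],[n,c]])
        rows.append([*(C[:2]-M@C[:2]).round(4).tolist(),0,0,0,w*k])
    print(rows)
E
python3 arc.py
```

```text
t 6.75 p [ 0.4901 -0.1829  0.127 ] yaw -0.1 F [-0.6 -2.2  2. ] op 0.32 gf 0.8521222905255854 q [-3.270e+01  3.210e+01  1.026e+02 -1.000e-01  4.510e+01  5.750e+01]
axis in tool [0.1635 0.0006 0.0003]
r 0.1635 handle angle 20.3
[[0.001, 0.0185, 0, 0, 0, -6.5], [0.0041, 0.0368, 0, 0, 0, -13.0], [0.0092, 0.0546, 0, 0, 0, -19.5], [0.0163, 0.0717, 0, 0, 0, -26.0], [0.0253, 0.0879, 0, 0, 0, -32.5], [0.0361, 0.103, 0, 0, 0, -39.0], [0.0485, 0.1168, 0, 0, 0, -45.5], [0.0624, 0.1291, 0, 0, 0, -52.0]]
[[0.0011, -0.0185, 0, 0, 0, 6.5], [0.0043, -0.0368, 0, 0, 0, 13.0], [0.0096, -0.0545, 0, 0, 0, 19.5], [0.0168, -0.0716, 0, 0, 0, 26.0], [0.0259, -0.0877, 0, 0, 0, 32.5], [0.0368, -0.1028, 0, 0, 0, 39.0], [0.0493, -0.1164, 0, 0, 0, 45.5], [0.0633, -0.1286, 0, 0, 0, 52.0]]
```

Request:
play_rows([
  [[0, 0, 0, 0, 0, 0], [0, 0, 0, 0, 0, 0], [0, 0, 0, 0, 0, 0]],
])

```text
time_s: 7.0
position: [0.4901, -0.1829, 0.1268]
tcp_rot: [[1.0, -0.002, 0.001], [-0.002, -1.0, -0.001], [0.001, 0.001, -1.0]]
force: [-0.6, -1.7, 6.1]
opening: 0.262
grasp_force: 30.0
```

Request:
play_rows([
  [[0.0005, 0.011, 0, 0, 0, -4], [0.003, 0.03, 0, 0, 0, -10.5], [0.007, 0.047, 0, 0, 0, -17], [0.0133, 0.0651, 0, 0, 0, -23.5], [0.0217, 0.0821, 0, 0, 0, -30], [0.0325, 0.0984, 0, 0, 0, -37], [0.045, 0.1135, 0, 0, 0, -44], [0.053, 0.121, 0, 0, 0, -47.8]],
])

```text
time_s: 7.67
position: [0.5438, -0.3029, 0.1267]
tcp_rot: [[0.671, 0.741, 0.002], [0.741, -0.671, 0.003], [0.004, -0.001, -1.0]]
force: [-0.8, 5.2, 9.0]
opening: 0.262
grasp_force: 30.0
```

```bash
python3 arc.py
```

```text
t 7.67 p [ 0.5438 -0.3029  0.1267] yaw 47.8 F [-0.8  5.2  9. ] op 0.262 gf 29.98929614201188 q [-39.5  38.   87.9   0.3  54.1   2.5]
axis in tool [0.162  0.0015 0.0006]
r 0.162 handle angle 68.0
[[0.0009, 0.0183, 0, 0, 0, -6.5], [0.0038, 0.0365, 0, 0, 0, -13.0], [0.0088, 0.0542, 0, 0, 0, -19.5], [0.0158, 0.0712, 0, 0, 0, -26.0], [0.0246, 0.0873, 0, 0, 0, -32.5], [0.0352, 0.1023, 0, 0, 0, -39.0], [0.0474, 0.116, 0, 0, 0, -45.5], [0.0611, 0.1282, 0, 0, 0, -52.0]]
[[0.0012, -0.0183, 0, 0, 0, 6.5], [0.0045, -0.0364, 0, 0, 0, 13.0], [0.0098, -0.054, 0, 0, 0, 19.5], [0.017, -0.0709, 0, 0, 0, 26.0], [0.0261, -0.0868, 0, 0, 0, 32.5], [0.037, -0.1016, 0, 0, 0, 39.0], [0.0495, -0.1151, 0, 0, 0, 45.5], [0.0634, -0.1271, 0, 0, 0, 52.0]]
```

Request:
play_rows([
  [[0.001, 0.0183, 0, 0, 0, -6.5], [0.0039, 0.0365, 0, 0, 0, -13], [0.0039, 0.0365, 0, 0, 0, -13]],
])

```text
time_s: 7.92
position: [0.5746, -0.3246, 0.1268]
tcp_rot: [[0.487, 0.873, 0.003], [0.873, -0.487, 0.003], [0.004, 0.001, -1.0]]
force: [-0.1, 6.0, 9.2]
opening: 0.261
grasp_force: 30.1
```

Request:
play_rows([
  [[0.0011, -0.0184, 0, 0, 0, 6.5], [0.0043, -0.0365, 0, 0, 0, 13], [0.0095, -0.0541, 0, 0, 0, 19.5], [0.0166, -0.0711, 0, 0, 0, 26], [0.0256, -0.0871, 0, 0, 0, 32.5], [0.0363, -0.1021, 0, 0, 0, 39], [0.0487, -0.1157, 0, 0, 0, 45.5], [0.0626, -0.1278, 0, 0, 0, 52]],
])

```text
time_s: 8.58
position: [0.492, -0.2074, 0.1268]
tcp_rot: [[0.989, 0.145, 0.003], [0.145, -0.989, -0.001], [0.003, 0.001, -1.0]]
force: [4.2, 1.3, 2.9]
opening: 0.26
grasp_force: 30.1
```

```bash
python3 arc.py | head -3
```

```text
t 8.58 p [ 0.492  -0.2074  0.1268] yaw 8.3 F [4.2 1.3 2.9] op 0.26 gf 30.061976686120033 q [-3.490e+01  3.270e+01  1.011e+02  1.000e-01  4.600e+01  4.670e+01]
axis in tool [1.633e-01 1.000e-04 5.000e-04]
r 0.1633 handle angle 29.0
```

Request:
play_rows([
  [[0.0011, -0.0184, 0, 0, 0, 6.5], [0.0043, -0.0366, 0, 0, 0, 13], [0.0095, -0.0543, 0, 0, 0, 19.5], [0.0166, -0.0713, 0, 0, 0, 26], [0.0256, -0.0875, 0, 0, 0, 32.5], [0.0364, -0.1026, 0, 0, 0, 39], [0.0488, -0.1163, 0, 0, 0, 45.5], [0.0628, -0.1286, 0, 0, 0, 52]],
])

```text
time_s: 9.25
position: [0.5344, -0.0707, 0.1268]
tcp_rot: [[0.724, -0.69, 0.001], [-0.69, -0.724, -0.001], [0.001, 0.0, -1.0]]
force: [0.6, -2.7, 3.9]
opening: 0.263
grasp_force: 30.0
```

Request:
play_rows([
  [[0.0011, -0.0184, 0, 0, 0, 6.5], [0.0043, -0.0366, 0, 0, 0, 13], [0.0095, -0.0543, 0, 0, 0, 19.5], [0.01, -0.0557, 0, 0, 0, 20], [0.01, -0.0557, 0, 0, 0, 20]],
])

```text
time_s: 9.67
position: [0.58, -0.037, 0.1268]
tcp_rot: [[0.449, -0.894, 0.001], [-0.894, -0.449, 0.001], [-0.0, -0.001, -1.0]]
force: [-1.9, 0.8, 8.0]
opening: 0.263
grasp_force: 30.1
```

```bash
python3 arc.py | head -4
```

```text
t 9.67 p [ 0.58   -0.037   0.1268] yaw -63.3 F [-1.9  0.8  8. ] op 0.263 gf 30.066993311047554 q [-1.470e+01  3.550e+01  9.410e+01  1.000e-01  5.040e+01  1.386e+02]
axis in tool [ 1.642e-01  2.000e-04 -1.000e-04]
r 0.1642 handle angle -42.7
[[0.001, 0.0186, 0, 0, 0, -6.5], [0.0042, 0.0369, 0, 0, 0, -13.0], [0.0094, 0.0548, 0, 0, 0, -19.5], [0.0165, 0.072, 0, 0, 0, -26.0], [0.0256, 0.0883, 0, 0, 0, -32.5], [0.0365, 0.1034, 0, 0, 0, -39.0], [0.049, 0.1172, 0, 0, 0, -45.5], [0.063, 0.1295, 0, 0, 0, -52.0]]
```

Request:
play_rows([
  [[0.001, 0.0186, 0, 0, 0, -6.5], [0.0042, 0.0369, 0, 0, 0, -13], [0.0094, 0.0548, 0, 0, 0, -19.5], [0.0165, 0.072, 0, 0, 0, -26], [0.0256, 0.0882, 0, 0, 0, -32.5], [0.0364, 0.1033, 0, 0, 0, -39], [0.0489, 0.1171, 0, 0, 0, -45.5], [0.0629, 0.1294, 0, 0, 0, -52]],
])

```text
time_s: 10.33
position: [0.4928, -0.1517, 0.1267]
tcp_rot: [[0.982, -0.191, 0.004], [-0.191, -0.982, 0.001], [0.004, -0.002, -1.0]]
force: [5.8, 4.9, 2.3]
opening: 0.263
grasp_force: 30.0
```

```bash
python3 arc.py | head -4
```

```text
t 10.33 p [ 0.4928 -0.1517  0.1267] yaw -11.0 F [5.8 4.9 2.3] op 0.263 gf 30.01714674755931 q [-29.6  31.7 103.7   0.3  44.4  71.2]
axis in tool [0.164  0.0008 0.0006]
r 0.164 handle angle 9.4
[[0.001, 0.0186, 0, 0, 0, -6.5], [0.004, 0.0369, 0, 0, 0, -13.0], [0.0091, 0.0548, 0, 0, 0, -19.5], [0.0162, 0.072, 0, 0, 0, -26.0], [0.0252, 0.0882, 0, 0, 0, -32.5], [0.036, 0.1034, 0, 0, 0, -39.0], [0.0485, 0.1172, 0, 0, 0, -45.5], [0.0624, 0.1295, 0, 0, 0, -52.0]]
```

Request:
play_rows([
  [[0.001, 0.0186, 0, 0, 0, -6.5], [0.0041, 0.0369, 0, 0, 0, -13], [0.0092, 0.0547, 0, 0, 0, -19.5], [0.0163, 0.0719, 0, 0, 0, -26], [0.0253, 0.0881, 0, 0, 0, -32.5], [0.0361, 0.1032, 0, 0, 0, -39], [0.0486, 0.117, 0, 0, 0, -45.5], [0.0625, 0.1292, 0, 0, 0, -52]],
])

```text
time_s: 11.0
position: [0.5292, -0.2882, 0.1267]
tcp_rot: [[0.756, 0.655, 0.003], [0.655, -0.756, 0.007], [0.007, -0.003, -1.0]]
force: [6.1, 12.1, 6.7]
opening: 0.26
grasp_force: 30.0
```

Request:
play_rows([
  [[0.001, 0.0185, 0, 0, 0, -6.5], [0.0041, 0.0367, 0, 0, 0, -13], [0.0092, 0.0545, 0, 0, 0, -19.5], [0.0163, 0.0716, 0, 0, 0, -26], [0.0163, 0.0716, 0, 0, 0, -26]],
])

```text
time_s: 11.42
position: [0.5898, -0.332, 0.1267]
tcp_rot: [[0.391, 0.92, 0.003], [0.92, -0.391, 0.006], [0.007, 0.001, -1.0]]
force: [2.0, 8.9, 9.7]
opening: 0.264
grasp_force: 30.1
```

```bash
python3 arc.py|head -3
```

```text
t 11.42 p [ 0.5898 -0.332   0.1267] yaw 67.0 F [2.  8.9 9.7] op 0.264 gf 30.06094392389059 q [-39.   41.6  79.3   0.4  59.2 -16.2]
axis in tool [0.1614 0.0008 0.0011]
r 0.1614 handle angle 87.4
```

Request:
play_rows([
  [[0, 0, 0, 0, 0, 0], [0, 0, 0, 0, 0, 0], [0, 0, 0, 0, 0, 0], [0, 0, -0.03, 0, 0, 0], [0, 0, -0.06, 0, 0, 0], [0, 0, -0.09, 0, 0, 0], [0, 0, -0.11, 0, 0, 0], [0, 0, -0.11, 0, 0, 0]],
], fingers=0.05)

```text
time_s: 12.08
position: [0.5886, -0.337, 0.2414]
tcp_rot: [[0.397, 0.918, 0.008], [0.918, -0.397, -0.006], [-0.003, 0.01, -1.0]]
force: [0.7, -1.0, 1.2]
opening: 0.572
grasp_force: 0.0
```

```bash
python3 - <<'E'
from h import *
st()
plan(.46,-.11,.24,-20.66); plan(.5455,-.1432,.12,-20.66)
E
```

```text
t 12.08 p [ 0.5886 -0.337   0.2414] yaw 66.6 F [ 0.7 -1.   1.2] op 0.572 gf 0.0 q [-39.2  34.1  74.1  -0.   71.2 -15.8]
row [0.1574, -0.208, -0.001] [0.57, -0.29, 87.3]
row [0.1611, -0.1175, 0.1198] [0.57, -0.29, 87.3]
```

Request:
play_rows([
  [[0.0118, -0.0156, 0, 0, 0, 6.5], [0.0236, -0.0312, 0, 0, 0, 13], [0.0354, -0.0468, 0, 0, 0, 19.5], [0.0472, -0.0624, 0, 0, 0, 26], [0.059, -0.078, 0, 0, 0, 32.5], [0.0708, -0.0936, 0, 0, 0, 39], [0.0826, -0.1092, 0, 0, 0, 45.5], [0.0944, -0.1248, 0, 0, 0, 52]],
])

```text
time_s: 12.75
position: [0.508, -0.1976, 0.2346]
tcp_rot: [[0.969, 0.247, -0.002], [0.247, -0.969, 0.001], [-0.002, -0.002, -1.0]]
force: [0.3, -0.1, 0.7]
opening: 0.575
grasp_force: 0.0
```

```bash
python3 - <<'E'
from h import *
st()
plan(.47,-.115,.22,-20.66)
E
```

```text
t 12.75 p [ 0.508  -0.1976  0.2346] yaw 14.3 F [ 0.3 -0.1  0.7] op 0.575 gf 0.0 q [-33.   24.5  93.8  -0.   61.8  42.7]
row [-0.0164, -0.0894, 0.0148] [-0.07, 0.14, 34.97]
```

Request:
play_rows([
  [[-0.003, -0.015, 0.003, 0, 0, 6], [-0.006, -0.03, 0.006, 0, 0, 12], [-0.009, -0.05, 0.009, 0, 0, 18], [-0.012, -0.07, 0.012, 0, 0, 25], [-0.015, -0.085, 0.015, 0, 0, 31], [-0.0164, -0.0894, 0.015, 0, 0, 35], [-0.0164, -0.0894, 0.015, 0, 0, 35]],
])

```text
time_s: 13.33
position: [0.469, -0.1146, 0.2197]
tcp_rot: [[0.938, -0.348, -0.004], [-0.348, -0.938, 0.002], [-0.004, -0.0, -1.0]]
force: [0.1, -0.2, 0.4]
opening: 0.574
grasp_force: 0.0
```

```bash
python3 - <<'E'
from h import *
st()
W=imaging.capture('wrist'); cv2.imwrite('pics/w4.png',W['frame'][:,:,::-1])
print((-W['R'].T@W['t']).round(3),W['R'][2].round(3))
for n in ('mould_grip','foot_face','mould','selector_tab'): print(n,[(np.round(r['at'],4).tolist(),round(r['confidence'],2)) for r in finder.recognise('wrist',n)[:3]])
m=finder.outline_of('wrist','mould_grip')
for r in m[:2]:
    v,u=np.nonzero(r['pixels']); print(r['confidence'],u.min(),u.max(),v.min(),v.max())
E
```

```text
t 13.33 p [ 0.469  -0.1146  0.2197] yaw -20.3 F [ 0.1 -0.2  0.4] op 0.574 gf 0.0 q [-27.   21.1 103.2  -0.   56.   83.3]
[ 0.548 -0.144  0.365] [-0.289  0.108 -0.951]
mould_grip [([0.6195, -0.1602, 0.0494], 0.77), ([0.4749, 0.0301, 0.0251], 0.55)]
foot_face [([0.6348, -0.176, 0.0659], 0.63), ([0.624, -0.1702, 0.1187], 0.58), ([0.6167, -0.1573, 0.0493], 0.47)]
mould [([0.4759, 0.0325, 0.0222], 0.8), ([0.594, -0.1564, 0.019], 0.62)]
selector_tab []
0.73 142 236 194 291
0.69 289 365 2 171
```

View pics/w4.png

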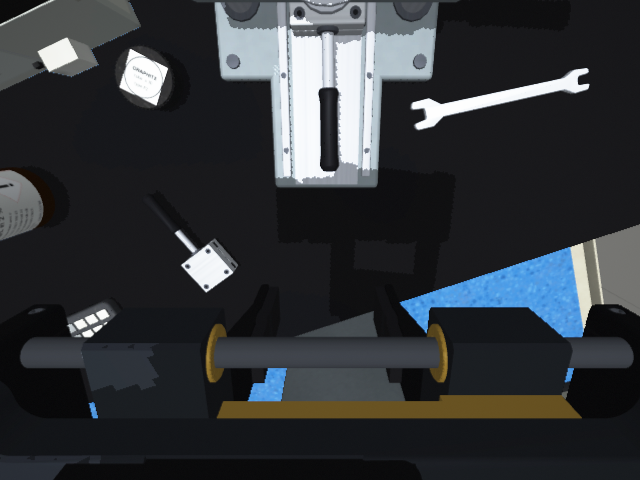

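The wrist picture shows the mould sleeve from (328,88) to (330,170), straight over the bed and uncovered. The pot at (145,77) and the small mould at (208,265) have not been moved.

```bash
python3 - <<'E'
from h import *
W=imaging.capture('wrist')
A=ray(W,328,91,.046);B=ray(W,330,168,.046); print(A.round(4),B.round(4),np.linalg.norm(A-B),np.degrees(np.arctan2(*(A-B)[1::-1])))
c=(A+B)/2; d=c[:2]-Q[:2]; cc,n=np.cos(Q[2]),np.sin(Q[2]); print('press frame',cc*d[0]+n*d[1],-n*d[0]+cc*d[1])
for u,v in [(276,187),(378,186)]:
    d=ray(W,u,v,.02)[:2]-Q[:2]; print('bedcorner',cc*d[0]+n*d[1],-n*d[0]+cc*d[1])
plan(c[0],c[1],.09,-20.66);plan(c[0],c[1],.047,-20.66)
E
```

```text
[ 0.584 -0.16   0.046] [ 0.5223 -0.1392  0.046 ] 0.06515575035461124 -18.63037432081438
press frame -0.1060378326869508 -0.003433297428803307
bedcorner -0.16005144022816453 0.04968925389658443
bedcorner -0.15845305649067934 -0.05360440881262683
row [0.0879, 0.0023, 0.131] [0.01, -0.02, 0.31]
row [0.0879, 0.0023, 0.174] [0.01, -0.02, 0.31]
```

Request:
play_rows([
  [[0.03, 0.001, 0.02, 0, 0, 0.3], [0.06, 0.001, 0.05, 0, 0, 0.3], [0.08, 0.0015, 0.085, 0, 0, 0.3], [0.0845, 0.0015, 0.12, 0, 0, 0.3], [0.0845, 0.0015, 0.145, 0, 0, 0.3], [0.0845, 0.0015, 0.165, 0, 0, 0.3], [0.0845, 0.0015, 0.1735, 0, 0, 0.3], [0.0845, 0.0015, 0.1735, 0, 0, 0.3]],
], fingers=0.038)

```text
time_s: 14.35
position: [0.5487, -0.1467, 0.0453]
tcp_rot: [[0.936, -0.353, -0.004], [-0.353, -0.936, 0.002], [-0.005, -0.0, -1.0]]
force: [-0.7, 0.2, 0.1]
opening: 0.433
grasp_force: 0.0
```

Request:
play_rows([
  [[0, 0, 0, 0, 0, 0], [0, 0, 0, 0, 0, 0], [0, 0, 0, 0, 0, 0], [0, 0, 0, 0, 0, 0], [0, 0, 0, 0, 0, 0], [0, 0, 0, 0, 0, 0], [0, 0, 0, 0, 0, 0], [0, 0, 0, 0, 0, 0]],
], fingers=0.01)

```text
time_s: 15.02
position: [0.5507, -0.147, 0.0482]
tcp_rot: [[0.936, -0.352, 0.002], [-0.352, -0.936, -0.001], [0.002, -0.0, -1.0]]
force: [1.2, 2.6, 3.6]
opening: 0.184
grasp_force: 29.9
```

```bash
python3 - <<'E'
from h import *
st(); d=np.array(bot.read_state()['position'][:2])-Q[:2]; cc,n=np.cos(Q[2]),np.sin(Q[2]); print('press frame',cc*d[0]+n*d[1],-n*d[0]+cc*d[1])
W=imaging.capture('wrist'); cv2.imwrite('pics/w5.png',cv2.convertScaleAbs(W['frame'][:,:,::-1],alpha=1.3,beta=20))
E
```

```text
t 15.02 p [ 0.5507 -0.147   0.0482] yaw -20.6 F [1.2 2.6 3.6] op 0.184 gf 29.9076309800148 q [-26.2  42.1  97.9   0.   39.8  84.4]
press frame -0.10929668087979652 -0.0018703630109916727
```

View pics/w5.png

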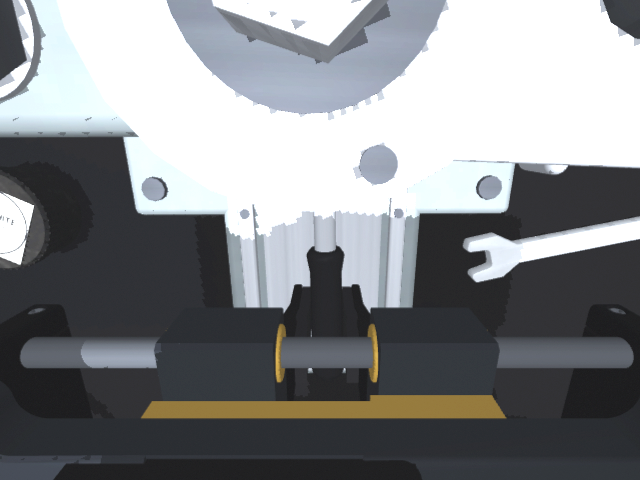

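The sleeve at (325,290) sits between the pads, with a 16 mm opening and a 30 N grip. I'll draw a little first and read the force.

Request:
play_rows([
  [[-0.002, 0, 0, 0, 0, 0], [-0.004, 0, 0, 0, 0, 0], [-0.006, 0, 0, 0, 0, 0]],
])

```text
time_s: 15.32
position: [0.5474, -0.1464, 0.0482]
tcp_rot: [[0.936, -0.353, 0.007], [-0.353, -0.936, -0.003], [0.008, 0.001, -1.0]]
force: [5.4, -1.3, 1.8]
opening: 0.177
grasp_force: 29.9
```

Request:
play_rows([
  [[-0.008, 0, 0, 0, 0, 0], [-0.018, 0, 0, 0, 0, 0], [-0.03, 0, 0, 0, 0, 0], [-0.042, 0, 0, 0, 0, 0], [-0.054, 0, 0, 0, 0, 0], [-0.066, 0, 0, 0, 0, 0], [-0.078, 0, 0, 0, 0, 0], [-0.086, 0, 0, 0, 0, 0]],
])

```text
time_s: 15.98
position: [0.4658, -0.1161, 0.048]
tcp_rot: [[0.935, -0.354, 0.006], [-0.354, -0.935, -0.003], [0.007, 0.001, -1.0]]
force: [5.1, -1.7, 2.1]
opening: 0.176
grasp_force: 29.9
```

Request:
play_rows([
  [[-0.005, 0, 0, 0, 0, 0], [-0.006, 0, 0, 0, 0, 0], [-0.006, 0, 0, 0, 0, 0], [-0.006, 0, 0, 0, 0, 0]],
])

```text
time_s: 16.32
position: [0.4596, -0.1134, 0.0479]
tcp_rot: [[0.936, -0.353, 0.003], [-0.353, -0.936, -0.002], [0.003, 0.001, -1.0]]
force: [4.3, -3.2, 3.4]
opening: 0.178
grasp_force: 29.9
```

```bash
python3 - <<'E'
from h import *
st(); d=np.array(bot.read_state()['position'][:2])-Q[:2]; cc,n=np.cos(Q[2]),np.sin(Q[2]); print('press frame',cc*d[0]+n*d[1],-n*d[0]+cc*d[1])
E
```

```text
t 16.32 p [ 0.4596 -0.1134  0.0479] yaw -20.7 F [ 4.3 -3.2  3.4] op 0.178 gf 29.90952730178833 q [-27.4  38.6 112.1  -0.   29.2  83.3]
press frame -0.20632487999935448 -0.002591205530829102
```

Moved 97 mm. I'll release, lift, back off and check.

Request:
play_rows([
  [[0, 0, 0, 0, 0, 0], [0, 0, 0, 0, 0, 0], [0, 0, 0, 0, 0, 0], [0, 0, 0, 0, 0, 0], [0, 0, -0.02, 0, 0, 0], [0, 0, -0.05, 0, 0, 0], [0, 0, -0.085, 0, 0, 0], [0, 0, -0.12, 0, 0, 0]],
], fingers=0.045)

```text
time_s: 16.98
position: [0.4563, -0.1114, 0.1678]
tcp_rot: [[0.936, -0.353, -0.005], [-0.353, -0.936, 0.003], [-0.006, -0.001, -1.0]]
force: [1.1, -0.2, 1.5]
opening: 0.512
grasp_force: 0.0
```

Request:
play_rows([
  [[0, 0, -0.03, 0, 0, 0], [0, 0, -0.06, 0, 0, 0], [-0.01, -0.03, -0.08, 0, 0, 0], [-0.02, -0.06, -0.1, 0, 0, 0], [-0.02, -0.1, -0.1, 0, 0, 0], [-0.02, -0.14, -0.1, 0, 0, 0], [-0.02, -0.14, -0.1, 0, 0, 0], [-0.02, -0.14, -0.1, 0, 0, 0]],
])

```text
time_s: 17.65
position: [0.4878, 0.0277, 0.2669]
tcp_rot: [[0.937, -0.348, -0.003], [-0.348, -0.937, 0.0], [-0.003, 0.001, -1.0]]
force: [-0.5, 0.1, -0.2]
opening: 0.52
grasp_force: 0.0
```

```bash
python3 - <<'E'
from h import *
st()
S=imaging.capture('scene');T=imaging.capture('top');W=imaging.capture('wrist')
f=lambda d,u0,u1,v0,v1,s:cv2.resize(cv2.convertScaleAbs(d['frame'][v0:v1,u0:u1,::-1],alpha=1.1,beta=15),s,interpolation=2)
cv2.imwrite('pics/f6.png',np.hstack([f(S,240,460,280,460,(400,327)),f(W,0,640,0,480,(400,327))]))
print([(np.round(r['at'],3).tolist(),round(r['confidence'],2)) for r in finder.recognise('scene','mould')[:3]])
E
```

```text
t 17.65 p [0.4878 0.0277 0.2669] yaw -20.4 F [-0.5  0.1 -0.2] op 0.52 gf 0.0 q [ -9.9  17.7  99.2  -0.   63.3 100.5]
[([0.553, -0.151, 0.055], 0.92), ([0.466, 0.024, 0.017], 0.6)]
```

View pics/f6.png

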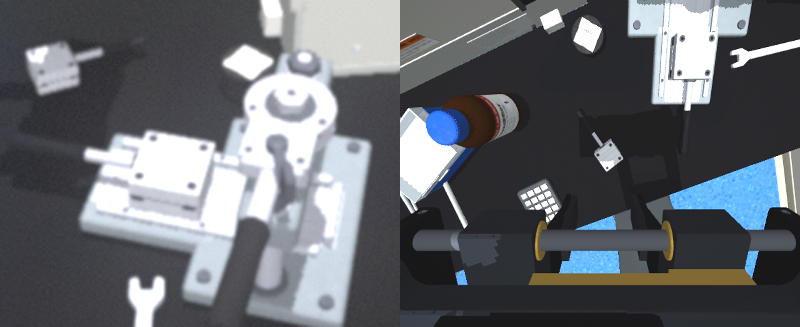

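The final picture shows the mould flat on the front of the bed at (170,165), with a clear gap to the ratchet head at (290,105). The handle is swung to the right. The pot at (588,35) and the bottle have not been touched.

```bash
python3 -c "
from rig import bot
print(bot.hand_in())"
```

```text
the job is handed in; nothing more can be done
None
```

The job is handed in: the lever is on loosen, the screw is backed off about 2.6 rad (a calculated gap of about 4 mm; I didn't see it directly), and the mould was then drawn 97 mm and lies flat on the front of the bed, with the pot, bottle and tip box not knocked.

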